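# Refit the keyed hub and the splined cog on the ring mill's drive

## Robot

A 6-joint arm with a two-finger parallel gripper is mounted at the origin on the work surface. World frame = base frame: x ahead of the robot, y to its left, z up, the work surface at z = 0. Lengths are in m, angles in rad, forces in N, time in s.
With the tool pointing down it reaches from about 0.35 to 0.85 m from the base axis. Payload 8.1 kg.
Tool frame: the origin (TCP) lies on the centre line of the jaws, within the pads' length; the fingertips stand 14 mm ahead of it and the grasp point (between the pads) lies 5 mm behind it; z points along the fingers, y is the line along which they close (so a half turn about z gives the same grasp; the last joint's range is limited). The gripper opens to 93 mm and grips with 3 to 60 N. Pads are 15 mm wide; open, the fingers measure 128 mm over their backs; the gripper's body (75 mm by 188 mm) begins 65 mm behind the grasp point.
Start: joints at [-1.422, 0.13, 1.488, -0, 1.523, -0.085], TCP at [0.139, -0.584, 0.233] pointing down, gripper open.
Joint ranges: [-2.96, 2.96], [-0.89, 2.26], [0.02, 2.5], [-1.34, 4.48], [0, 2.73], [-2.66, 2.66]. Speed limits (rad/s): [2.39, 2.39, 2.79, 3.14, 3.14, 3.14].

## Interface

Orientations are given as a unit quaternion [w, x, y, z].
In Python, from plant import arm gives the robot as it stands.
- The arm moves only by the tool play_rows, never from a script. Its argument "commands" is a list of rows, each a list of 7 numbers: the turn, a rotation vector about the tool's x, y, z in rad, then the shift along the tool's x, y, z in cm, then the closure in counts, from 0 (fully open) to 255 (shut). In form: [[wx, wy, wz, tx, ty, tz, fingers], ...]. A call has 1 to 20 rows; each row shifts and turns the commanded pose from where the row before left it, along the tool's axes as they then stand; what a row does not reach is not made up. A row lasts 1/12 s, in which the tool goes at most 41.7 mm and 7.16 degrees, less where a joint would pass 70% of its speed; a pose out of reach is approached as far as the arm can. A call with a gripper value outside its range is refused whole. The fingers move at their own pace and stop on an object; "force" is the grip in N (left out, the last holds). Time passes only in rows, so rows that do not move let the fingers close. It gives the time, the measured TCP pose, the force, the opening and the grip force at its end, in the units of the state.
- arm.sense(): the state, without advancing time (a new reading comes with each control period).
- arm.capture(name): name is "scene" or "side" or "wrist"; returns a dict with "color" (480x640x3 uint8, red, green, blue), "camera_matrix" (3x3 intrinsics, pixels), "R" (3x3) and "t" (3): a world point X has camera coordinates R X + t. Camera axes: x right, y down, z forward; pixel columns grow to the right and rows downward; lengths in m; the calibration is good to about 2 mm. A picture is of the moment at which its call begins. There is no depth.
- arm.hand_in(): hands the job in; it is judged then, once.
The state is a dict: "t": time; "joint_pos": joint angles; "qd": joint speeds; "joint_efforts": joint torques, N m; "tcp_pos": TCP position; "orientation": TCP orientation; "wrist_force": force on the tool from outside, world axes, zero at the start; "wrist_torque": the same for the moment, N m; "gripper_width": finger opening in m; "gripper_force": force on a finger pad.
Only numpy, scipy, OpenCV 4.12 (cv2) and the standard library are available. Lean on these libraries where they do the work, as an engineer would, in place of code of your own. Each camera call takes 0.05 s, during which the arm holds its last target. There are 200 camera calls.

## Task

Put the flanged steel hub, flange down, over the upright shaft of the grey gearbox and turn it until its keyway drops over the shaft's key and it sits fully home on the gearbox's collar. Then slide the splined cog, toothed end down, over the hub, turned so that its wide slot meets the hub's wide rib, until it lies fully home on the hub's flange, and let go. Leave the other tools on the bench where they are.

Things in the scene. Friction and masses are not known exactly. Their poses are not given: they have to be found in the camera images.
- gearbox: grey gearbox bolted to the bench, foot 124 x 124 mm, body 108 x 108 mm, top at 58 mm; on it a dark round collar, 60 mm across, ends at 68 mm. A motor 50 mm across sticks out 60 mm from the body on the gearbox's +x side, axis 36 mm up. Origin: centre of the underside, z up.
- seat (a point): middle of the collar's top face, on the shaft's axis, 68 mm above the bench; axes as the gearbox. The fixed steel shaft, 18 mm in diameter, stands 70 mm up from here. A key 7 mm wide stands out of its side to 14 mm from the axis, from the collar to 34 mm above it; higher up the shaft is plain round.
- shaft_top (a point): the shaft's upper end, 70 mm above the seat; the last 12 mm taper to 9 mm across. The key's direction about the shaft differs each time: within 35 degrees either side of the gearbox's +x. It is not reported: see it, or feel for it by turning the hub while it stands on the key's top.
- hub: plain steel hub, 74 mm high, on its flange (72 mm across, 8 mm thick). Origin: centre of the flange's underside, z up along the bore. Barrel above 36 mm across, plain from 32 to 66 mm height (grip here). Outside three ribs, 8 to 32 mm high up, reach 22.5 mm from the axis: a wide one (14 mm) on the +x side, narrow ones (6 mm) 120 degrees to either side. 0.3 to 0.5 kg.
- hub_top (a point): middle of the hub's upper end, 74 mm above its origin, axes as the hub; the last 8 mm are coned to 27 mm across. Through bore 21 mm; a keyway 10.4 mm wide, reaching 15 mm from the axis, runs the whole length of the bore on the hub's +x side, open at both ends.
- cog: dark steel cog, 40 mm high, on its toothed end (24 teeth, 88 mm across, 12 mm thick); above it a smooth boss 58 mm across, 28 mm high (grip here). Origin: centre of the toothed underside, z up along the bore. 0.35 to 0.57 kg.
- cog_top (a point): middle of the cog's upper end, 40 mm above its origin, axes as the cog. Through bore 39 mm; slots over the whole length reach 24 mm from the axis: a wide one (17.4 mm) on the +x side, narrow ones (9.4 mm) 120 degrees to either side. It slides over the hub's ribs only when its +x points as the hub's +x; else it stays up on the ribs' top ends.
- mallet: wooden mallet, 260 mm long, lying on the bench near its far left part; bystander
- ring_clamp: wooden ring clamp, two jaws, 150 x 30 x 27 mm, lying on the far right part of the bench; bystander
- spacer: plain smooth steel ring without teeth, 66 mm across, 44 mm bore, 16 mm high; on the near left part of the bench; bystander, not used
- polish_jar: closed jar, 66 mm across, 75 mm high, standing on the near right part of the bench; bystander
- file_tool: wood-handled hand tool 200 mm long, lying left of the task's things; bystander
- bench_block: steel bench block on a wooden foot, 90 x 90 x 50 mm, right of the task's things; bystander
There are look-alikes about, which are no part of the job. Leave any turquoise look-alike of the gearbox alone.

How it is judged:
On the way, in this order (a step that is already met when the one before it is completed fails the run):
1. the hub sits fully home over the shaft's key, on the gearbox's collar (horizontal distance between hub and seat below 0.004 m and z of hub in the frame of seat below 0.003 m and angle between hub's own z axis and vertical below 0.06 rad), for 0.2 s.
2. the cog lies fully home on the hub's flange, the hub still home (all of step 1 and horizontal distance between cog and hub below 0.004 m and z of cog in the frame of hub between 0.005 and 0.011 m and angle between cog's own z axis and vertical below 0.06 rad), for 0.1 s.
At the end, for the whole second after the job is handed in: Hub upright (3 degrees), underside within 3 mm of the collar and 4 mm of the axis; cog toothed end down, upright (3 degrees), underside 5 to 11 mm above the hub's, within 4 mm of the hub's axis; both at rest and released (all of step 2 and linear speed of each of hub, cog below 0.01 m/s and angular speed of each of hub, cog below 0.1 rad/s); the robot touches nothing.
It fails at once if another tool on the bench moved more than 30 mm (distance of any of mallet, ring_clamp, spacer, polish_jar, file_tool, bench_block from where it was at the start of the episode above 0.03 m).
It also fails if it takes over 72 s, if anything falls off the work surface, if the arm or the gripper's body presses on something with over 40 N, if the wrist force passes 120 N, or if a joint passes its speed limit or range.

## Working session

There is one attempt and no reset: what is moved stays moved. The work goes in short steps, Python scripts to look and compute and a tool call to move; the robot and the scene stay as the last step left them, time stands still between calls to the robot, and variables do not carry over. Pictures are saved under pics/ and viewed, at most 10 in all, crops included, and the job is handed in when it is done.

Besides the shell and the picture viewer there is one more tool, called after "Call:" as name(argument=value, ...) on one line, values as JSON. play_rows: Moves the arm, as the interface text tells. Its arguments: {"type":"object","properties":{"commands":{"type":"array"},"force":{"type":"number"}},"required":["commands"]}

```bash
ls; mkdir -p pics; cat > h.py <<'E'
import numpy as np, cv2
from plant import arm
def cap(n,f):
    c=arm.capture(n); np.savez('pics/'+f+'.npz',**{k:c[k] for k in('color','camera_matrix','R','t')})
    cv2.imwrite('pics/'+f+'.png',c['color'][:,:,::-1]); return c
def load(f): return dict(np.load('pics/'+f+'.npz'))
def ray(c,u,v,z):
    K,R,t=(np.array(c[k]) for k in('camera_matrix','R','t'))
    d=R.T@np.linalg.solve(K,[u,v,1]); o=-R.T@t
    return o+d*(z-o[2])/d[2]
def proj(c,X):
    K,R,t=(np.array(c[k]) for k in('camera_matrix','R','t'))
    p=K@(R@np.array(X)+t); return p[:2]/p[2]
E
python3 - <<'E'
from h import *
np.set_printoptions(precision=3,suppress=True)
for n in('scene','side','wrist'):
    c=cap(n,n+'0'); R=np.array(c['R']); print(n,-R.T@c['t'],R[2],np.array(c['camera_matrix'])[0])
s=arm.sense();print(s)
E
```

```text
pics
scene [1.061 0.423 1.366] [-0.385 -0.293 -0.875] [617.458   0.    318.937]
side [ 0.279 -1.337  0.966] [ 0.134  0.84  -0.526] [544.74    0.    319.116]
wrist [ 0.22  -0.564  0.384] [-0.289 -0.067 -0.955] [332.061   0.    320.325]
{'t': 0.15, 'joint_pos': array([-1.422,  0.131,  1.489, -0.   ,  1.523, -0.085]), 'qd': array([ 0.001, -0.001, -0.003, -0.   , -0.   ,  0.001]), 'joint_efforts': array([ -0.002, -56.048, -49.233,   0.077,   0.031,  -0.   ]), 'tcp_pos': array([ 0.139, -0.583,  0.232]), 'orientation': array([-0.001,  0.993,  0.117, -0.   ]), 'wrist_force': array([-0.55 ,  0.168,  0.385]), 'wrist_torque': array([0.016, 0.05 , 0.032]), 'gripper_force': 0.0, 'gripper_width': 0.09296913209105098}
```

View pics/scene0.png

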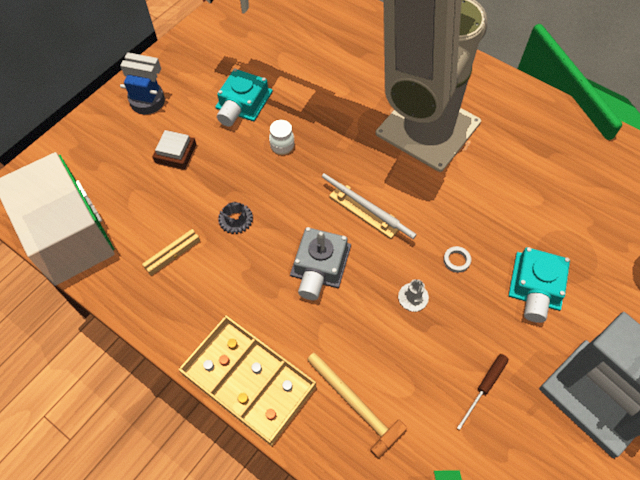

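View pics/side0.png

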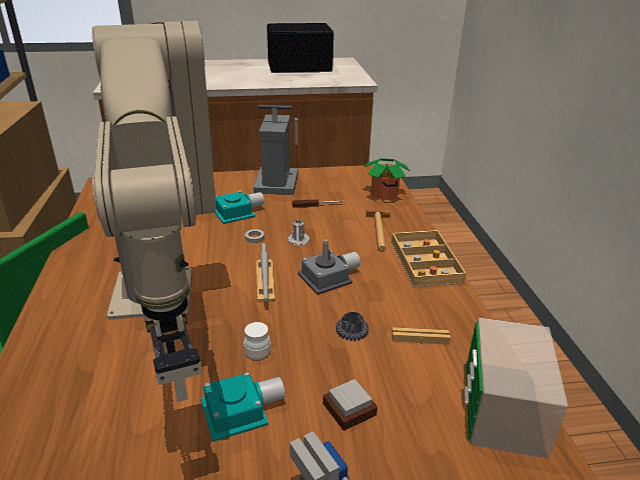

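The scene view shows the gearbox at about (320,258), the hub at (414,295) and the cog at (236,217). I'll take enlarged crops of all three.

```bash
python3 - <<'E'
from h import *
np.set_printoptions(precision=4,suppress=True)
c=load('scene0'); im=c['color'][:,:,::-1]
d=load('side0'); im2=d['color'][:,:,::-1]
def cr(im,u,v,r,s): return cv2.resize(im[v-r:v+r,u-r:u+r],(s,s),interpolation=cv2.INTER_CUBIC)
a=np.hstack([cr(im,321,258,40,400),cr(im,414,293,20,200)]); 
row=np.hstack([cr(im,u,v,r,266) for u,v,r in((321,258,40),(414,293,20),(236,217,20))])
row2=np.hstack([cr(im2,u,v,r,266) for u,v,r in((328,264,36),(298,233,20),(352,326,20))])
cv2.imwrite('pics/crop0.png',np.vstack([row,row2]))
print('gear top',ray(c,322,236,.138),ray(d,325,241,.138)); print('hub flange',ray(c,413.5,297,.008),ray(d,298,240,.008)); print('cog',ray(c,236,217,.01),ray(d,352,327,.012))
print('motor end',ray(c,310,292,.036),ray(d,352,261,.036))
E
```

```text
Traceback (most recent call last):
ValueError: all the input array dimensions except for the concatenation axis must match exactly, but along dimension 0, the array at index 0 has size 400 and the array at index 1 has size 200
```

```bash
python3 - <<'E'
from h import *
np.set_printoptions(precision=4,suppress=True)
c=load('scene0'); im=c['color'][:,:,::-1]
d=load('side0'); im2=d['color'][:,:,::-1]
def cr(im,u,v,r,s): return cv2.resize(im[v-r:v+r,u-r:u+r],(s,s),interpolation=cv2.INTER_CUBIC)
row=np.hstack([cr(im,u,v,r,266) for u,v,r in((321,258,40),(414,293,20),(236,217,20))])
row2=np.hstack([cr(im2,u,v,r,266) for u,v,r in((328,264,36),(298,233,20),(352,326,20))])
cv2.imwrite('pics/crop0.png',np.vstack([row,row2]))
print('gear top',ray(c,322,236,.138),ray(d,325,241,.138)); print('hub flange',ray(c,413.5,297,.008),ray(d,298,240,.008)); print('cog',ray(c,236,217,.01),ray(d,352,327,.012))
print('motor end',ray(c,310,292,.036),ray(d,352,261,.036))
E
```

```text
gear top [0.5137 0.0153 0.138 ] [0.5098 0.001  0.138 ]
hub flange [0.4583 0.2465 0.008 ] [0.4563 0.2283 0.008 ]
cog [ 0.5439 -0.2366  0.01  ] [ 0.5478 -0.2406  0.012 ]
motor end [0.6055 0.0489 0.036 ] [0.6028 0.0384 0.036 ]
```

View pics/crop0.png

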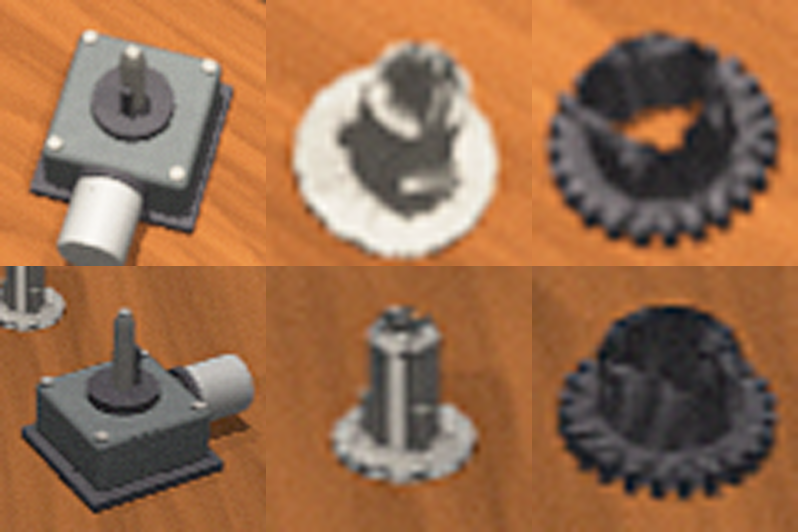

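Shaft top is about (321,232.5) in the scene view and (325.6,240.2) in the side view, which puts the gearbox near (0.512, 0.01). The hub is near (0.457,0.238) and the cog near (0.546,-0.238). I'll move to view the cog on the way.

Call:
play_rows(commands=[[0,0,0,3.4,-1.73,0.2,0],[0,0,0,3.4,-1.73,0.2,0],[0,0,0,3.4,-1.73,0.2,0],[0,0,0,3.4,-1.73,0.2,0],[0,0,0,3.4,-1.73,0.2,0],[0,0,0,3.4,-1.73,0.2,0],[0,0,0,3.4,-1.73,0.2,0],[0,0,0,3.4,-1.73,0.2,0],[0,0,0,3.4,-1.73,0.2,0],[0,0,0,3.4,-1.73,0.2,0],[0,0,0,3.4,-1.73,0.2,0],[0,0,-0.11,0,0,0,0],[0,0,-0.11,0,0,0,0],[0,0,-0.11,0,0,0,0],[0,0,-0.11,0,0,0,0],[0,0,-0.11,0,0,0,0],[0,0,-0.11,0,0,0,0],[0,0,0,0,0,0,0]])

```text
t: 1.65
tcp_pos: [0.4586, -0.3117, 0.2102]
orientation: [-0.0, 0.901, 0.435, -0.0]
wrist_force: [0.2, 1.1, -0.2]
gripper_width: 0.0929
gripper_force: 0.0
```

```bash
cat >> h.py <<'E'
from scipy.spatial.transform import Rotation as Ro
def Rt():
    q=np.array(arm.sense()['orientation']); return Ro.from_quat(np.r_[q[1:],q[0]])
def st():
    s=arm.sense(); R=Rt().as_matrix(); x=R[:,0]
    print('t',round(s['t'],2),'tcp',np.round(s['tcp_pos'],4),'yaw',round(np.degrees(np.arctan2(x[1],x[0])),2),'j6',round(s['joint_pos'][5],2),'zax',np.round(R[:,2],3),'F',np.round(s['wrist_force'],1),'T',np.round(s['wrist_torque'],2),'w',round(s['gripper_width'],4),'gf',round(s['gripper_force'],1))
def to(p): # tool-frame shift in cm to world target
    print('shift cm',np.round(100*Rt().as_matrix().T@(np.array(p)-arm.sense()['tcp_pos']),2))
E
python3 - <<'E'
from h import *
st(); c=cap('wrist','wcog')
print(proj(c,[.546,-.238,.0]),proj(c,[.546,-.238,.04]))
to([.50,-.13,.22]);to([.48,.0,.27]);to([.43,.18,.20])
E
```

```text
t 1.65 tcp [ 0.4586 -0.3117  0.2102] yaw 51.52 j6 -0.02 zax [-0.001  0.001 -1.   ] F [ 0.2  1.1 -0.2] T [-0.07 -0.05 -0.02] w 0.0929 gf 0.0
[342.57703218 108.58407085] [345.36363052 104.82756855]
shift cm [16.75 -8.19 -0.97]
shift cm [ 25.61 -17.91  -5.96]
shift cm [ 36.48 -33.1    1.05]
```

Call:
play_rows(commands=[[0,0,0,2.88,-2.7,-0.2,0],[0,0,0,2.88,-2.7,-0.2,0],[0,0,0,2.88,-2.7,-0.2,0],[0,0,0,2.88,-2.7,-0.2,0],[0,0,0,2.88,-2.7,-0.2,0],[0,0,0,2.88,-2.7,-0.2,0],[0,0,0,0,0,0,0]])

```text
t: 2.28
tcp_pos: [0.4404, -0.0701, 0.2231]
orientation: [-0.001, 0.902, 0.432, 0.001]
wrist_force: [-0.3, 0.2, 0.1]
gripper_width: 0.0932
gripper_force: 0.0
```

```bash
python3 - <<'E'
from h import *
st(); c=cap('wrist','wgear'); print(proj(c,[.512,.01,.138]))
E
```

```text
t 2.28 tcp [ 0.4404 -0.0701  0.2231] yaw 51.24 j6 0.4 zax [ 0.001  0.002 -1.   ] F [-0.3  0.2  0.1] T [-0.02 -0.06  0.06] w 0.0932 gf 0.0
[328.89082517 100.74720362]
```

Call:
play_rows(commands=[[0,0,0,2.38,-3.07,0,0],[0,0,0,2.38,-3.07,0,0],[0,0,0,2.38,-3.07,0,0],[0,0,0,2.38,-3.07,0,0],[0,0,0,2.38,-3.07,0,0],[0,0,0,2.38,-3.07,0,0],[0,0,0,0,0,0,0]])

```text
t: 2.92
tcp_pos: [0.3853, 0.1557, 0.2227]
orientation: [-0.001, 0.901, 0.433, 0.0]
wrist_force: [0.1, -0.2, -0.3]
gripper_width: 0.0933
gripper_force: 0.0
```

```bash
python3 - <<'E'
from h import *
st(); c=cap('wrist','whub'); ps=[proj(c,[.457,.238,.07]),proj(load('wgear'),[.512,.01,.1]),proj(load('wcog'),[.546,-.238,.03])]
print(ps)
out=[]
for f,p,r in (('whub',ps[0],60),('wgear',ps[1],90),('wcog',ps[2],60)):
    im=load(f)['color'][:,:,::-1]; u=int(np.clip(p[0],r,640-r)); v=int(np.clip(p[1],r,480-r)); print(f,u-r,v-r)
    out.append(cv2.resize(im[v-r:v+r,u-r:u+r],(400,400) if r==60 else (400,400),interpolation=cv2.INTER_CUBIC))
cv2.imwrite('pics/c2.png',np.hstack(out[:2])); cv2.imwrite('pics/c3.png',np.hstack([cv2.resize(o,(266,266)) for o in out])); cv2.imwrite('pics/c4.png',out[2])
E
```

```text
t 2.92 tcp [0.3853 0.1557 0.2227] yaw 51.33 j6 0.93 zax [-0.     0.002 -1.   ] F [ 0.1 -0.2 -0.3] T [-0.06 -0.07 -0.02] w 0.0933 gf 0.0
[array([325.9002674 , 107.00714915]), array([327.73798753, 106.15439511]), array([344.60248539, 105.85363799])]
whub 265 47
wgear 237 16
wcog 284 45
```

View pics/c2.png

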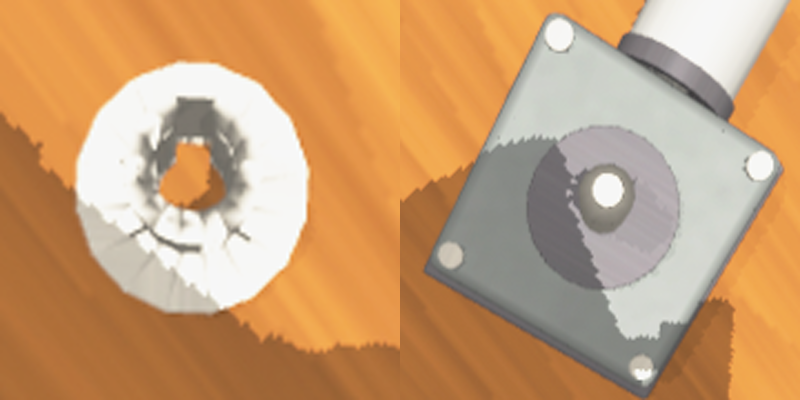

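Hub (left): the flange circle is centred at px (322.5,103.3), and the keyway points nearly straight up in the image. Gearbox (right): the collar centre is at px (328.6,109.4), the shaft top at about (330.6,101.5), and the motor is to the upper right. The key needs a larger zoom.

```bash
python3 - <<'E'
from h import *
np.set_printoptions(precision=4,suppress=True)
g=load('wgear');h=load('whub');k=load('wcog')
im=g['color'][:,:,::-1][80:130,303:353]; lab=cv2.cvtColor(im,cv2.COLOR_BGR2GRAY)
im=np.clip(im.astype(float)*1.0,0,255).astype('uint8')
im=cv2.resize(im,(500,500),interpolation=cv2.INTER_CUBIC)
cv2.imwrite('pics/c5.png',np.hstack([im,cv2.resize(cv2.imread('pics/c4.png'),(300,300)).repeat(1,0) if 0 else cv2.copyMakeBorder(cv2.resize(cv2.imread('pics/c4.png'),(300,300)),0,200,0,0,0)]))
print('collar',ray(g,328.6,109.4,.068),'top',ray(g,330.6,101.5,.138))
H=ray(h,322.5,103.25,.008);print('hub',H)
print('hub top ctr px',proj(h,[H[0],H[1],.074]))
u=lambda x,y:(265+x/3.333,47+y/3.333)
K=ray(h,*u(195.5,97),.074);print('keyway top edge mid',K,np.degrees(np.arctan2(*(K-H)[1::-1])),np.hypot(*(K-H)[:2]))
E
```

```text
collar [0.5132 0.0093 0.068 ] top [0.5126 0.0089 0.138 ]
hub [0.4605 0.2466 0.008 ]
hub top ctr px [322.8325  95.2102]
keyway top edge mid [0.47   0.2575 0.074 ] 48.75683961700804 0.014526585439441249
```

View pics/c5.png

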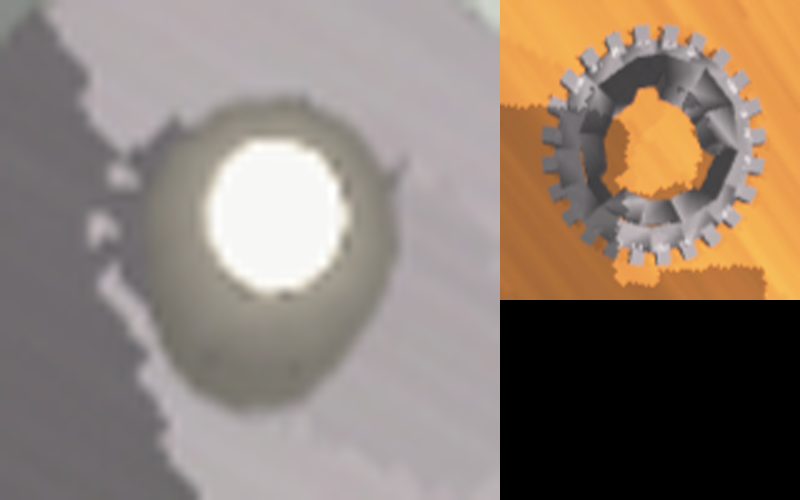

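Shaft axis is (0.513, 0.009). The hub is at (0.4605, 0.2466) with its keyway at 48.8°; the radius checks out at 14.5 mm. The key's corner in the zoom at about (398,167) suggests a key yaw near 10°. I'll squeeze the hub along one axis first to centre it, then grasp it turned by 90°.

Call:
play_rows(commands=[[0,0,0,3.93,0.06,0,0],[0,0,0,3.93,0.06,0,0],[0,0,0,3.93,0.06,0,0],[0,0,-0.121,0,0,0,0],[0,0,-0.121,0,0,0,0],[0,0,-0.121,0,0,0,0],[0,0,-0.121,0,0,0,0],[0,0,-0.121,0,0,0,0],[0,0,-0.121,0,0,0,0],[0,0,-0.121,0,0,0,0],[0,0,-0.121,0,0,0,0],[0,0,-0.121,0,0,0,0],[0,0,-0.121,0,0,0,0],[0,0,-0.121,0,0,0,0],[0,0,-0.121,0,0,0,0],[0,0,-0.121,0,0,0,0],[0,0,0,0,0,0,0]])

```text
t: 4.38
tcp_pos: [0.4632, 0.2395, 0.2223]
orientation: [0.0, 0.33, 0.944, -0.0]
wrist_force: [-0.7, 0.2, -0.8]
gripper_width: 0.0928
gripper_force: 0.0
```

```bash
python3 - <<'E'
from h import *
st(); to([.4605,.2466,.051])
E
```

```text
t 4.38 tcp [0.4632 0.2395 0.2223] yaw 141.42 j6 -0.52 zax [-0.    -0.001 -1.   ] F [-0.7  0.2 -0.8] T [-0.03 -0.16  0.03] w 0.0928 gf 0.0
shift cm [ 0.66  0.4  17.13]
```

Call:
play_rows(commands=[[0,0,0,0.33,0.2,2,0],[0,0,0,0.33,0.2,3,0],[0,0,0,0,0,3,0],[0,0,0,0,0,3,0],[0,0,0,0,0,3,0],[0,0,0,0,0,2,0],[0,0,0,0,0,1,0],[0,0,0,0,0,0,0],[0,0,0,0,0,0,0]])

```text
t: 5.13
tcp_pos: [0.4598, 0.2482, 0.0529]
orientation: [-0.0, 0.333, 0.943, -0.0]
wrist_force: [0.9, 1.0, 0.1]
gripper_width: 0.0932
gripper_force: 0.0
```

```bash
python3 - <<'E'
from h import *
st(); to([.4605,.2466,.051])
E
```

```text
t 5.13 tcp [0.4598 0.2482 0.0529] yaw 141.14 j6 -0.5 zax [-0. -0. -1.] F [0.9 1.  0.1] T [-0.   -0.17 -0.  ] w 0.0932 gf 0.0
shift cm [-0.16 -0.08  0.19]
```

Call:
play_rows(commands=[[0,0,0,-0.16,-0.08,0.15,0],[0,0,0,0,0,0,255],[0,0,0,0,0,0,255],[0,0,0,0,0,0,255],[0,0,0,0,0,0,255],[0,0,0,0,0,0,255],[0,0,0,0,0,0,255],[0,0,0,0,0,0,255],[0,0,0,0,0,0,255],[0,0,0,0,0,0,255]], force=8)

```text
t: 5.97
tcp_pos: [0.4598, 0.2472, 0.0511]
orientation: [-0.0, 0.331, 0.944, -0.0]
wrist_force: [-2.5, -3.5, 2.4]
gripper_width: 0.0379
gripper_force: 1.8
```

Call:
play_rows(commands=[[0,0,0,0,0,0,0],[0,0,0,0,0,0,0],[0,0,0,0,0,0,0],[0,0,0.121,0,0,0,0],[0,0,0.121,0,0,0,0],[0,0,0.121,0,0,0,0],[0,0,0.121,0,0,0,0],[0,0,0.121,0,0,0,0],[0,0,0.121,0,0,0,0],[0,0,0.121,0,0,0,0],[0,0,0.121,0,0,0,0],[0,0,0.121,0,0,0,0],[0,0,0.121,0,0,0,0],[0,0,0.121,0,0,0,0],[0,0,0.121,0,0,0,0],[0,0,0.121,0,0,0,0],[0,0,0,0,0,0,0]])

```text
t: 7.38
tcp_pos: [0.46, 0.2474, 0.0511]
orientation: [-0.0, 0.903, 0.429, 0.0]
wrist_force: [1.0, 0.9, 0.3]
gripper_width: 0.0932
gripper_force: 0.0
```

```bash
python3 - <<'E'
from h import *
st()
E
```

```text
t 7.38 tcp [0.46   0.2474 0.0511] yaw 50.87 j6 1.08 zax [ 0.  0. -1.] F [1.  0.9 0.3] T [-0.   -0.03  0.  ] w 0.0932 gf 0.0
```

Call:
play_rows(commands=[[0,0,0,0,0,0,255],[0,0,0,0,0,0,255],[0,0,0,0,0,0,255],[0,0,0,0,0,0,255],[0,0,0,0,0,0,255],[0,0,0,0,0,0,255],[0,0,0,0,0,0,255],[0,0,0,0,0,0,255],[0,0,0,0,0,0,255],[0,0,0,0,0,0,255],[0,0,0,0,0,0,255],[0,0,0,0,0,-1,255],[0,0,0,0,0,-3,255],[0,0,0,0,0,-3,255],[0,0,0,0,0,-3,255],[0,0,0,0,0,-3,255],[0,0,0,0,0,-3,255],[0,0,0,0,0,-1,255],[0,0,0,0,0,0,255],[0,0,0,0,0,0,255]], force=40)

```text
t: 9.05
tcp_pos: [0.4598, 0.2473, 0.2204]
orientation: [-0.0, 0.902, 0.432, -0.0]
wrist_force: [-0.2, -1.0, -4.1]
gripper_width: 0.0353
gripper_force: 40.0
```

```bash
python3 - <<'E'
from h import *
st(); to([.513,.009,.217])
c=cap('wrist','hold'); 
im=c['color'][:,:,::-1]; p=proj(c,arm.sense()['tcp_pos']); print(p)
cv2.imwrite('pics/hold_c.png',cv2.resize(im[240:480,160:480],(640,480)))
E
```

```text
t 9.05 tcp [0.4598 0.2473 0.2204] yaw 51.21 j6 1.07 zax [-0. -0. -1.] F [-0.2 -1.  -4.1] T [-0.04 -0.03  0.05] w 0.0353 gf 40.0
shift cm [-15.24  19.08   0.34]
[319.42587439 307.99809986]
```

Call:
play_rows(commands=[[0,0,0,-1,1.2,0,255],[0,0,0,-2,2.5,0,255],[0,0,0,-2,2.5,0,255],[0,0,0,-2,2.5,0,255],[0,0,0,-2,2.5,0,255],[0,0,0,-2,2.5,0,255],[0,0,0,-2,2.5,0,255],[0,0,0,-1.7,2.2,0,255],[0,0,0,-0.5,0.7,0,255],[0,0,0.113,0,0,0,255],[0,0,0.113,0,0,0,255],[0,0,0.113,0,0,0,255],[0,0,0.113,0,0,0,255],[0,0,0.113,0,0,0,255],[0,0,0.113,0,0,0,255],[0,0,0,0,0,0,255]])

```text
t: 10.43
tcp_pos: [0.5123, 0.0098, 0.2184]
orientation: [-0.001, 0.994, 0.105, -0.002]
wrist_force: [-0.1, 0.9, -3.6]
gripper_width: 0.0351
gripper_force: 40.0
```

```bash
python3 - <<'E'
from h import *
st(); to([.513,.009,.213])
c=cap('wrist','w6');d=cap('side','s6');e=cap('scene','e6')
a=c['color'][180:480,170:470,::-1]; 
u,v=proj(d,[.513,.009,.12]).astype(int); b=d['color'][v-40:v+40,u-40:u+40,::-1]
u2,v2=proj(e,[.513,.009,.12]).astype(int); b2=e['color'][v2-40:v2+40,u2-40:u2+40,::-1]
print(u,v,u2,v2)
r=lambda x,s:cv2.resize(x,(s,s),interpolation=cv2.INTER_CUBIC)
cv2.imwrite('pics/c6.png',np.hstack([r(a,500),np.vstack([r(b,250),r(b2,250)])]))
E
```

```text
t 10.43 tcp [0.5123 0.0098 0.2184] yaw 12.07 j6 1.28 zax [-0.004  0.001 -1.   ] F [-0.1  0.9 -3.6] T [-0.03 -0.03  0.04] w 0.0351 gf 40.0
shift cm [0.06 0.09 0.54]
325 244 319 238
```

View pics/c6.png

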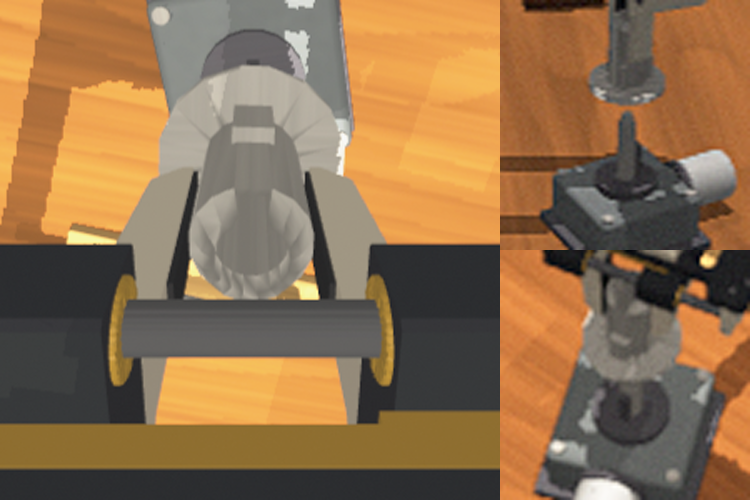

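Wrist view: the hub is held upright, with its wide rib at (253,120) along tool +x. The scene inset shows the key left of the shaft as seen from 37°, consistent with a key yaw near 10°. I'll descend over the shaft.

Call:
play_rows(commands=[[0,0,0,0.06,0.09,1,255],[0,0,0,0,0,1.5,255],[0,0,0,0,0,1,255],[0,0,0,0,0,0.6,255],[0,0,0,0,0,0.6,255],[0,0,0,0,0,0.6,255],[0,0,0,0,0,0,255]])

```text
t: 11.17
tcp_pos: [0.5138, 0.0085, 0.1667]
orientation: [-0.0, 0.994, 0.108, -0.001]
wrist_force: [-0.5, -0.2, -3.8]
gripper_width: 0.035
gripper_force: 40.0
```

```bash
python3 - <<'E'
from h import *
st(); to([.513,.009,.119])
E
```

```text
t 11.17 tcp [0.5138 0.0085 0.1667] yaw 12.38 j6 1.27 zax [-0.002  0.    -1.   ] F [-0.5 -0.2 -3.8] T [0.04 0.02 0.01] w 0.035 gf 40.0
shift cm [-0.06 -0.06  4.77]
```

Call:
play_rows(commands=[[0,0,0,-0.06,-0.06,0.4,255],[0,0,0,0,0,0.4,255],[0,0,0,0,0,0.4,255],[0,0,0,0,0,0.3,255],[0,0,0,0,0,0.2,255],[0,0,0,0,0,0,255]])

```text
t: 11.67
tcp_pos: [0.5134, 0.009, 0.1506]
orientation: [-0.0, 0.994, 0.108, -0.0]
wrist_force: [0.2, -0.5, -3.1]
gripper_width: 0.0352
gripper_force: 40.0
```

Call:
play_rows(commands=[[0,0,0,0,0,0.2,255],[0,0,0,0,0,0.2,255],[0,0,0,0,0,0.2,255],[0,0,0,0,0,0,255]])

```text
t: 12.0
tcp_pos: [0.5135, 0.0089, 0.1447]
orientation: [-0.0, 0.994, 0.108, -0.0]
wrist_force: [-0.1, -0.5, -3.2]
gripper_width: 0.0351
gripper_force: 40.0
```

The keyway is over the key and there is no contact force, so I'll keep going down to the collar (TCP about 0.119).

Call:
play_rows(commands=[[0,0,0,0,0,0.4,255],[0,0,0,0,0,0.5,255],[0,0,0,0,0,0.5,255],[0,0,0,0,0,0.5,255],[0,0,0,0,0,0.3,255],[0,0,0,0,0,0.2,255],[0,0,0,0,0,0.1,255],[0,0,0,0,0,0,255]])

```text
t: 12.67
tcp_pos: [0.5136, 0.0089, 0.1199]
orientation: [-0.0, 0.994, 0.108, -0.0]
wrist_force: [0.2, 0.4, -3.3]
gripper_width: 0.0347
gripper_force: 40.0
```

```bash
python3 - <<'E'
from h import *
st()
E
```

```text
t 12.67 tcp [0.5136 0.0089 0.1199] yaw 12.36 j6 1.27 zax [-0.  0. -1.] F [ 0.2  0.4 -3.3] T [ 0.    0.02 -0.  ] w 0.0347 gf 40.0
```

Call:
play_rows(commands=[[0,0,0,0,0,0.1,255],[0,0,0,0,0,0.1,255],[0,0,0,0,0,0,255]])

```text
t: 12.92
tcp_pos: [0.5141, 0.0089, 0.1192]
orientation: [0.0, 0.994, 0.108, 0.0]
wrist_force: [-2.5, -0.9, 3.1]
gripper_width: 0.0347
gripper_force: 40.0
```

Call:
play_rows(commands=[[0,0,0,0,0,0,0],[0,0,0,0,0,0,0],[0,0,0,0,0,0,0],[0,0,0,0,0,0,0],[0,0,0,0,0,0,0],[0,0,0,0,0,0,0],[0,0,0,0,0,-2,0],[0,0,0,0,0,-3,0],[0,0,0,0,0,-3,0],[0,0,0,0,0,-2,0],[0,0,0,-3,0,-1,0],[0,0,0,-3,0,0,0],[0,0,0,-3,0,0,0],[0,0,0,-1,0,0,0],[0,0,0,0,0,0,0]])

```text
t: 14.17
tcp_pos: [0.4146, -0.0128, 0.2283]
orientation: [0.0, 0.994, 0.107, 0.0]
wrist_force: [0.4, -0.7, -0.5]
gripper_width: 0.093
gripper_force: 0.0
```

```bash
python3 - <<'E'
from h import *
st(); c=cap('wrist','w7'); k=load('wcog')
p=proj(c,[.513,.009,.142]); print(p)
u,v=int(p[0]),int(max(p[1],75)); print(u-75,v-75)
r=lambda x,s:cv2.resize(x,(s,s),interpolation=cv2.INTER_CUBIC)
cv2.imwrite('pics/c7.png',np.hstack([r(c['color'][v-75:v+75,u-75:u+75,::-1],400),r(k['color'][53:153,296:396,::-1],400)]))
E
```

```text
t 14.17 tcp [ 0.4146 -0.0128  0.2283] yaw 12.32 j6 1.2 zax [ 0.001 -0.    -1.   ] F [ 0.4 -0.7 -0.5] T [-0.05 -0.01 -0.06] w 0.093 gf 0.0
[320.19238101 110.97485399]
245 35
```

View pics/c7.png

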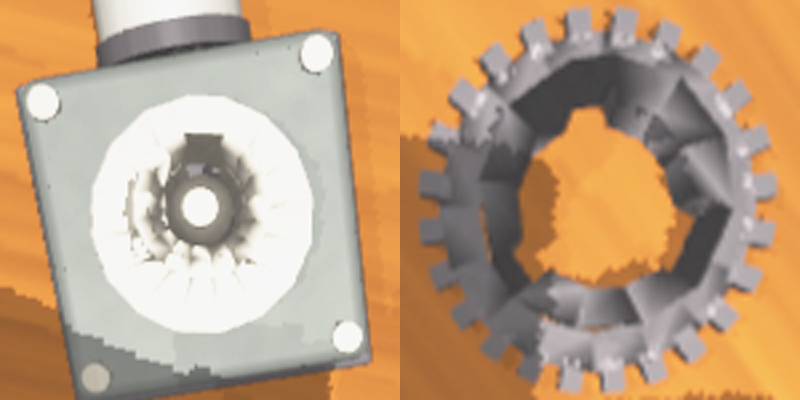

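Hub is home: it sits concentric on the collar with its keyway up at (205,133), z=.142. For the cog (right), the narrow notch is at about (588,112). I'll fit the cog's yaw by matching the see-through bore region against the model.

```bash
cat > fit.py <<'E'
from h import *
from scipy.optimize import minimize
def prof(yaw,x,y,z):
    a=np.radians(np.arange(0,360,1.)); r=np.full(a.shape,.0195)
    P=[]
    for ang in a:
        rr=.0195
        for c,w in((0,.0174),(2*np.pi/3,.0094),(-2*np.pi/3,.0094)):
            d=(ang-c+np.pi)%(2*np.pi)-np.pi
            if abs(d)<1.2 and abs(np.sin(d))*.024<w/2+.0004 : rr=max(rr,min(.024/np.cos(d),w/2/max(abs(np.sin(d)),1e-6)))
        P.append([x+rr*np.cos(ang+yaw),y+rr*np.sin(ang+yaw),z])
    return np.array(P)
def model(c,yaw,x,y,S,u0,v0,n,zb=0.):
    M=None
    for z in(0,.04):
        P=np.array([(proj(c,q)-[u0,v0])*S for q in prof(yaw,x,y,z+zb)])
        m=np.zeros((n,n),np.uint8); cv2.fillPoly(m,[P.round().astype(np.int32)],1); M=m if M is None else M&m
    return M
if __name__=='__main__':
    c=load('w7'); u=lambda x,y:(245+x*.375,35+y*.375)
    H=ray(c,*u(202,214),.076); K=ray(c,*u(205,133),.142); K2=K-H
    print('hub',H,'keyway',np.degrees(np.arctan2(K2[1],K2[0])),np.hypot(*K2[:2]))
    c=load('wcog'); S=4;u0,v0,n=296,53,400
    im=cv2.resize(c['color'][v0:v0+100,u0:u0+100],(n,n),interpolation=cv2.INTER_CUBIC)
    hsv=cv2.cvtColor(im,cv2.COLOR_RGB2HSV); O=((hsv[...,1]>110)&(hsv[...,0]<25)).astype(np.uint8)
    L=cv2.connectedComponents(O)[1]; O=(L==L[200,200]).astype(np.uint8); print('area',O.sum())
    res=[]
    f=lambda p:-((m:=model(c,p[2]/20,p[0]/100,p[1]/100,S,u0,v0,n))&O).sum()/(m|O).sum()
    for y0 in range(-180,180,30):
        r=minimize(f,[54.7,-23.9,np.radians(y0)*20],method='Nelder-Mead',options=dict(initial_simplex=np.array([54.7,-23.9,np.radians(y0)*20])+np.array([[0,0,0],[.3,0,0],[0,.3,0],[0,0,4.]]),maxiter=50,xatol=.01,fatol=1e-3))
        res.append((r.fun,r.x[0]/100,r.x[1]/100,np.degrees(r.x[2]/20)))
    for r in sorted(res)[:6]: print(np.round(r,4))
E
python3 fit.py
```

```text
hub [0.5144511  0.00884454 0.076     ] keyway 9.766853957766545 0.014661339526314454
area 22225
[  0.       0.497   -0.245  114.0338]
[  0.      0.501  -0.228 -93.262]
[  0.       0.501   -0.228  -61.5887]
[  0.       0.501   -0.228  -31.5887]
[ 0.     0.501 -0.228 26.738]
[ 0.      0.501  -0.228  58.4113]fit.py:28: RuntimeWarning: overflow encountered in scalar negative
  f=lambda p:-((m:=model(c,p[2]/20,p[0]/100,p[1]/100,S,u0,v0,n))&O).sum()/(m|O).sum()
```

```bash
sed -i 's/f=lambda p:-((m:=\(.*\))&O).sum()/f=lambda p:-1.0*int(((m:=\1)\&O).sum())/' fit.py; grep -n 'f=lambda' fit.py; python3 fit.py
```

```text
28:    f=lambda p:-1.0*int(((m:=model(c,p[2]/20,p[0]/100,p[1]/100,S,u0,v0,n))&O).sum())/(m|O).sum()
hub [0.5144511  0.00884454 0.076     ] keyway 9.766853957766545 0.014661339526314454
area 22225
[ -0.9688   0.5491  -0.2371 -61.7637]
[ -0.9687   0.5491  -0.2371 -61.7511]
[ -0.9684   0.5491  -0.2371 -61.2979]
[-0.9249  0.549  -0.2371 59.0375]
[-0.9249  0.5491 -0.2372 58.8871]
[-0.9247  0.5491 -0.2372 58.9217]
```

Clear fit: the cog is at (0.549,-0.237) with yaw −61.8°, and the hub yaw is 9.8°, so the cog must turn by +71.6°. I'll move over it and centre it with a cross squeeze as before.

Call:
play_rows(commands=[[0,0,0,0.6,1.6,0,0],[0,0,0,1.1,3.2,0,0],[0,0,0,1.1,3.2,0,0],[0,0,0,1.1,3.2,0,0],[0,0,0,1.1,3.2,1,0],[0,0,0,1.1,3.2,1,0],[0,0,0,1.1,3.2,1,0],[0,0,0,0.9,2.8,1,0],[0,0,0,0.3,0.8,1,0]])

```text
t: 14.97
tcp_pos: [0.5524, -0.2365, 0.1765]
orientation: [0.001, 0.994, 0.107, 0.0]
wrist_force: [0.8, 0.2, -0.4]
gripper_width: 0.0928
gripper_force: 0.0
```

Call:
play_rows(commands=[[0,0,-0.121,0,0,1,0],[0,0,-0.121,0,0,1,0],[0,0,-0.121,0,0,1,0],[0,0,-0.121,0,0,0,0],[0,0,-0.121,0,0,0,0],[0,0,-0.121,0,0,0,0],[0,0,-0.121,0,0,0,0],[0,0,-0.121,0,0,0,0],[0,0,-0.121,0,0,0,0],[0,0,-0.121,0,0,0,0],[0,0,-0.121,0,0,0,0],[0,0,-0.121,0,0,0,0],[0,0,-0.121,0,0,0,0],[0,0,0,0,0,0,0]])

```text
t: 16.13
tcp_pos: [0.5512, -0.2328, 0.1474]
orientation: [-0.0, 0.624, 0.782, 0.0]
wrist_force: [-0.3, -0.3, -0.3]
gripper_width: 0.0928
gripper_force: 0.0
```

```bash
python3 - <<'E'
from h import *
st(); to([.549,-.237,.029])
E
```

```text
t 16.13 tcp [ 0.5512 -0.2328  0.1474] yaw 102.84 j6 -0.71 zax [-0.  0. -1.] F [-0.3 -0.3 -0.3] T [-0.01 -0.16 -0.01] w 0.0928 gf 0.0
shift cm [-0.37 -0.3  11.84]
```

Call:
play_rows(commands=[[0,0,0,-0.2,-0.15,2,0],[0,0,0,-0.17,-0.15,3,0],[0,0,0,0,0,3,0],[0,0,0,0,0,2,0],[0,0,0,0,0,1.2,0],[0,0,0,0,0,0.4,0],[0,0,0,0,0,0,0]])

```text
t: 16.72
tcp_pos: [0.548, -0.2368, 0.0311]
orientation: [-0.001, 0.627, 0.779, -0.0]
wrist_force: [0.3, 0.5, 0.1]
gripper_width: 0.0933
gripper_force: 0.0
```

```bash
python3 - <<'E'
from h import *
st(); to([.549,-.237,.029])
E
```

```text
t 16.72 tcp [ 0.548  -0.2368  0.0311] yaw 102.4 j6 -0.71 zax [-0.002  0.001 -1.   ] F [0.3 0.5 0.1] T [-0.02 -0.06  0.02] w 0.0933 gf 0.0
shift cm [-0.05  0.1   0.21]
```

Call:
play_rows(commands=[[0,0,0,-0.05,0.1,0.15,0],[0,0,0,0,0,0,255],[0,0,0,0,0,0,255],[0,0,0,0,0,0,255],[0,0,0,0,0,0,255],[0,0,0,0,0,0,255],[0,0,0,0,0,0,255],[0,0,0,0,0,0,255],[0,0,0,0,0,0,255]], force=8)

```text
t: 17.47
tcp_pos: [0.5491, -0.2375, 0.0309]
orientation: [-0.0, 0.626, 0.78, -0.0]
wrist_force: [-3.1, 0.6, 3.4]
gripper_width: 0.0572
gripper_force: 8.0
```

Call:
play_rows(commands=[[0,0,0,0,0,0,0],[0,0,0,0,0,0,0],[0,0,0,0,0,0,0],[0,0,0.121,0,0,0,0],[0,0,0.121,0,0,0,0],[0,0,0.121,0,0,0,0],[0,0,0.121,0,0,0,0],[0,0,0.121,0,0,0,0],[0,0,0.121,0,0,0,0],[0,0,0.121,0,0,0,0],[0,0,0.121,0,0,0,0],[0,0,0.121,0,0,0,0],[0,0,0.121,0,0,0,0],[0,0,0.121,0,0,0,0],[0,0,0.121,0,0,0,0],[0,0,0.121,0,0,0,0],[0,0,0,0,0,0,0]])

```text
t: 18.88
tcp_pos: [0.5493, -0.2373, 0.0305]
orientation: [-0.0, 0.994, 0.105, 0.0]
wrist_force: [0.3, -0.0, -0.0]
gripper_width: 0.093
gripper_force: 0.0
```

Call:
play_rows(commands=[[0,0,0,0,0,0,255],[0,0,0,0,0,0,255],[0,0,0,0,0,0,255],[0,0,0,0,0,0,255],[0,0,0,0,0,0,255],[0,0,0,0,0,0,255],[0,0,0,0,0,0,255],[0,0,0,0,0,0,255],[0,0,0,0,0,0,255],[0,0,0,0,0,0,255]], force=40)

```text
t: 19.72
tcp_pos: [0.5493, -0.2373, 0.0306]
orientation: [-0.0, 0.994, 0.108, -0.0]
wrist_force: [0.3, 0.7, 1.4]
gripper_width: 0.0569
gripper_force: 40.0
```

```bash
python3 - <<'E'
from h import *
st()
E
```

```text
t 19.72 tcp [ 0.5493 -0.2373  0.0306] yaw 12.37 j6 0.86 zax [-0.  0. -1.] F [0.3 0.7 1.4] T [0.11 0.04 0.11] w 0.0569 gf 40.0
```

Call:
play_rows(commands=[[0,0,0,0,0,-1,255],[0,0,0,0,0,-3,255],[0,0,0,0,0,-3,255],[0,0,0,0,0,-3,255],[0,0,0,0,0,-3,255],[0,0,0,0,0,-3,255],[0,0,0,0,0,-1.2,255],[0,0,-0.1136,0,0,0,255],[0,0,-0.1136,0,0,0,255],[0,0,-0.1136,0,0,0,255],[0,0,-0.1136,0,0,0,255],[0,0,-0.1136,0,0,0,255],[0,0,-0.1136,0,0,0,255],[0,0,-0.1136,0,0,0,255],[0,0,-0.1136,0,0,0,255],[0,0,-0.1136,0,0,0,255],[0,0,-0.1136,0,0,0,255],[0,0,-0.1136,0,0,0,255],[0,0,0,0,0,0,255]])

```text
t: 21.3
tcp_pos: [0.5485, -0.237, 0.2012]
orientation: [-0.001, 0.742, 0.671, -0.0]
wrist_force: [-0.6, 0.1, -5.5]
gripper_width: 0.0566
gripper_force: 40.0
```

```bash
python3 - <<'E'
from h import *
st(); to([.514,.009,.202])
E
```

```text
t 21.3 tcp [ 0.5485 -0.237   0.2012] yaw 84.27 j6 -0.39 zax [-0.002  0.001 -1.   ] F [-0.6  0.1 -5.5] T [-0.01 -0.07 -0.03] w 0.0566 gf 40.0
shift cm [24.13 -5.89 -0.05]
```

Call:
play_rows(commands=[[0,0,0,1.5,-0.37,0,255],[0,0,0,3,-0.73,0,255],[0,0,0,3,-0.73,0,255],[0,0,0,3,-0.73,0,255],[0,0,0,3,-0.73,0,255],[0,0,0,3,-0.73,0,255],[0,0,0,3,-0.73,0,255],[0,0,0,2.6,-0.65,0,255],[0,0,0,1,-0.22,0,255],[0,0,0,0,0,0,255],[0,0,0,0,0,0,255]])

```text
t: 22.22
tcp_pos: [0.5174, -0.0013, 0.2024]
orientation: [0.0, 0.744, 0.669, -0.0]
wrist_force: [-0.2, -0.5, -5.1]
gripper_width: 0.0563
gripper_force: 40.0
```

```bash
python3 - <<'E'
from h import *
st(); to([.5138,.009,.202])
c=cap('wrist','w8');d=cap('side','s8');e=cap('scene','e8')
a=c['color'][180:480,170:470,::-1]
r=lambda x,s:cv2.resize(x,(s,s),interpolation=cv2.INTER_CUBIC)
o=[]
for k in (d,e):
    u,v=proj(k,[.513,.009,.14]).astype(int); o.append(r(k['color'][v-45:v+45,u-45:u+45,::-1],250))
cv2.imwrite('pics/c8.png',np.hstack([r(a,500),np.vstack(o)]))
E
```

```text
t 22.22 tcp [ 0.5174 -0.0013  0.2024] yaw 83.92 j6 0.0 zax [-0. -0. -1.] F [-0.2 -0.5 -5.1] T [-0.08 -0.11 -0.  ] w 0.0563 gf 40.0
shift cm [ 0.98 -0.46  0.04]
```

View pics/c8.png

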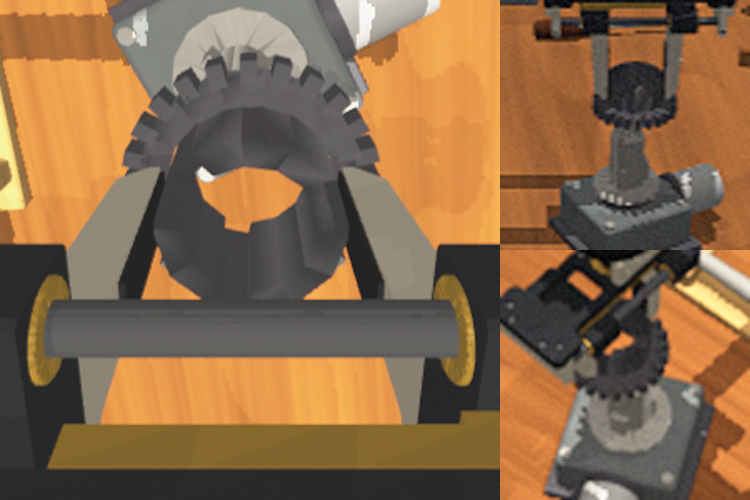

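The cog is held upright above the hub, and its wide slot at about (303,185) faces the hub's +x side as planned. I'll centre it and descend.

Call:
play_rows(commands=[[0,0,0,0.5,-0.23,0,255],[0,0,0,0.48,-0.23,0,255],[0,0,0,0,0,0,255],[0,0,0,0,0,1,255],[0,0,0,0,0,1,255],[0,0,0,0,0,0.5,255],[0,0,0,0,0,0,255],[0,0,0,0,0,0,255]])

```text
t: 23.03
tcp_pos: [0.5135, 0.0085, 0.1766]
orientation: [-0.001, 0.743, 0.669, -0.001]
wrist_force: [-0.0, -0.2, -5.1]
gripper_width: 0.0569
gripper_force: 40.0
```

```bash
python3 - <<'E'
from h import *
st(); to([.5138,.009,.14])
E
```

```text
t 23.03 tcp [0.5135 0.0085 0.1766] yaw 83.96 j6 0.02 zax [-0.002  0.    -1.   ] F [-0.  -0.2 -5.1] T [-0.02 -0.08  0.05] w 0.0569 gf 40.0
shift cm [0.06 0.03 3.66]
```

Call:
play_rows(commands=[[0,0,0,0.05,0.02,0.6,255],[0,0,0,0,0,0.8,255],[0,0,0,0,0,0.8,255],[0,0,0,0,0,0.8,255],[0,0,0,0,0,0.6,255],[0,0,0,0,0,0,255]])

```text
t: 23.53
tcp_pos: [0.513, 0.0091, 0.1392]
orientation: [-0.001, 0.743, 0.669, -0.001]
wrist_force: [-1.0, 0.2, -6.4]
gripper_width: 0.0568
gripper_force: 40.0
```

Call:
play_rows(commands=[[0,0,0,0,0,0.3,255],[0,0,0,0,0,0.3,255],[0,0,0,0,0,0.3,255],[0,0,0,0,0,0.2,255],[0,0,0,0,0,0,255]])

```text
t: 23.95
tcp_pos: [0.5142, 0.009, 0.1302]
orientation: [-0.0, 0.743, 0.669, -0.0]
wrist_force: [-0.7, 0.4, -4.8]
gripper_width: 0.0563
gripper_force: 40.0
```

```bash
python3 - <<'E'
from h import *
st()
E
```

```text
t 23.95 tcp [0.5142 0.009  0.1302] yaw 83.96 j6 0.02 zax [-0.001  0.    -1.   ] F [-0.7  0.4 -4.8] T [-0.12 -0.06 -0.04] w 0.0563 gf 40.0
```

Call:
play_rows(commands=[[0,0,0,0,0,0.2,255],[0,0,0,0,0,0.2,255],[0,0,0,0,0,0.2,255],[0,0,0,0,0,0,255]])

```text
t: 24.28
tcp_pos: [0.5141, 0.009, 0.1241]
orientation: [-0.0, 0.743, 0.669, -0.0]
wrist_force: [-0.6, -0.4, -4.6]
gripper_width: 0.0568
gripper_force: 40.0
```

Call:
play_rows(commands=[[0,0,0,0,0,0.4,255],[0,0,0,0,0,0.4,255],[0,0,0,0,0,0.4,255],[0,0,0,0,0,0.3,255],[0,0,0,0,0,0.15,255],[0,0,0,0,0,0.1,255],[0,0,0,0,0,0,255]])

```text
t: 24.87
tcp_pos: [0.5143, 0.009, 0.1069]
orientation: [-0.0, 0.743, 0.669, -0.0]
wrist_force: [0.2, 0.2, -5.0]
gripper_width: 0.0566
gripper_force: 40.0
```

```bash
python3 - <<'E'
from h import *
st()
E
```

```text
t 24.87 tcp [0.5143 0.009  0.1069] yaw 83.96 j6 0.02 zax [-0.  0. -1.] F [ 0.2  0.2 -5. ] T [-0.04 -0.08 -0.02] w 0.0566 gf 40.0
```

Call:
play_rows(commands=[[0,0,0,0,0,0.08,255],[0,0,0,0,0,0,255],[0,0,0,0,0,0,255]])

```text
t: 25.12
tcp_pos: [0.5146, 0.009, 0.1066]
orientation: [0.0, 0.743, 0.669, 0.0]
wrist_force: [-0.8, -0.3, -4.5]
gripper_width: 0.0567
gripper_force: 40.0
```

Call:
play_rows(commands=[[0,0,0,0,0,0,0],[0,0,0,0,0,0,0],[0,0,0,0,0,0,0],[0,0,0,0,0,0,0],[0,0,0,0,0,0,0],[0,0,0,0,0,0,0],[0,0,0,0,0,-1,0],[0,0,0,0,0,-3,0],[0,0,0,0,0,-3,0],[0,0,0,0,0,-3,0],[0,0,0,0,0,-2,0],[0,0,0,-3,0,0,0],[0,0,0,-3,0,0,0],[0,0,0,-3,0,0,0],[0,0,0,0,0,0,0]])

```text
t: 26.37
tcp_pos: [0.5046, -0.0847, 0.2275]
orientation: [0.001, 0.744, 0.668, -0.0]
wrist_force: [-0.5, -0.0, 0.5]
gripper_width: 0.0928
gripper_force: 0.0
```

```bash
python3 - <<'E'
from h import *
st()
c=cap('wrist','w9');d=cap('side','s9')
r=lambda x,s:cv2.resize(x,(s,s),interpolation=cv2.INTER_CUBIC)
o=[]
for k,R in ((c,100),(d,40)):
    u,v=proj(k,[.514,.009,.1]).astype(int); v=max(v,R); u=max(u,R); o.append(r(k['color'][v-R:v+R,u-R:u+R,::-1],400))
cv2.imwrite('pics/c9.png',np.hstack(o))
E
```

```text
t 26.37 tcp [ 0.5046 -0.0847  0.2275] yaw 83.79 j6 -0.16 zax [ 0.001 -0.002 -1.   ] F [-0.5 -0.   0.5] T [-0.03 -0.05  0.04] w 0.0928 gf 0.0
```

View pics/c9.png

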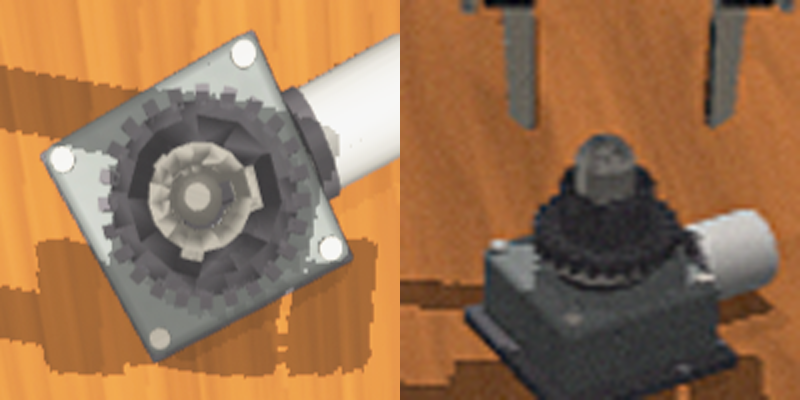

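The cog lies flat and concentric on the flange around (200,195), with the wide rib in its wide slot. The hub top protrudes as it should, and the gripper is clear. I'll hand in.

```bash
python3 -c "
from plant import arm
print(arm.hand_in())"
```

```text
the job is handed in; nothing more can be done
None
```

The job is handed in at about 26 s: the hub sits home over the key on the collar, the cog lies home on the hub's flange, and the gripper is clear of both. This is from the final pictures and TCP heights; the hand-in call returned no verdict.

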